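# Start the hold-down screw cleanly and clamp the cast heart

### The job

Clamp the cast heart under the bench hold-down. The spindle is only resting on its thread: turn the star knob backwards (anticlockwise from above) until you feel it drop into the thread, then turn it forwards until the pad holds the heart down firmly on its own, and let go. Do not shift the heart on its mat or disturb the other things on the bench, and do not crush the heart.

Things in the scene. Friction and masses are not known exactly. Their poses are not given: they have to be found in the camera images.
- fixture: Bench hold-down, screwed to the table: plywood board 275x220x18 mm with a black rubber mat (top 21 mm up), grey steel post and a level arm whose end boss carries a brass threaded bush (53 mm wide, top 150 mm above the board's underside). Origin: underside of the board, straight below the upright spindle axis; x runs from there to the post (at x 137 mm), z up. Nothing stands higher than the knob.
- knob (a joint): Turn of the knob in rad: grows anticlockwise from above (backwards), falls clockwise (forwards, right-hand thread). Near 0 at the start. Coarse three-start thread, 21 mm down per forward turn; its start is hidden and differs each time, under a third of a turn back. Riding backwards it climbs 3.3 mm/rad, then drops 7 mm. Turning takes 0.15 N m free, 0.4 when pressing with 30 N; it stays where left.
- knob_grip (a point): On the turning axis of the black eight-lobed star knob (59 mm across, round to grip at any yaw; 34 mm tall), 18 mm above its underside; grip here from above. In the fixture's frame it is 200 mm up when the spindle rides on the thread's very end, about 193 once dropped in, about 185 when the pad meets the heart; then about 0.3 rad of slack in the thread, then each rad adds about 35 N.
- spindle: Upright steel spindle in the bush, 0.48 kg (4.7 N) with its knob; it slides up and down, cannot tilt, lifts at most 12 mm above the thread's end and rests on the thread by its weight. Its black rubber pad (21 mm wide, does not turn) faces the heart and squeezes 1 mm per 12 N. Origin: centre of the pad's underside when not squeezed, 104 mm below knob_grip; on the heart it sinks by the squeeze.
- heart: Hollow cast heart, brown and blue, half sanded, 169x166 mm and 60 mm high, about 0.34 kg, lying loose on the mat under the pad. Origin: middle of its underside; the top of its dome is 60 mm above, 10 mm along its x. The pad's weight alone does not hold it firmly; a squeeze of the pad by 2 to 4 mm does, and over 7 mm crushes it.
- sander: Bystander: black and grey corded detail sander, 50x224x48 mm, lying on the bench right of the hold-down. Origin: middle of its underside; long along its y.
- bottle: Bystander: white squeeze bottle with a pointed nozzle, 64 mm wide, 174 mm tall, standing on the bench left of the hold-down. Origin: centre of its base.
- carton: Bystander: small white carton, 42x42x67 mm, standing on the bench right of the hold-down. Origin: centre of its base.

How it is judged (in metres and radians):
On the way, in this order (a step that is already met when the one before it is completed fails the run):
1. pressed or resting on its thread, the knob has been turned backwards and rides up to the thread's end (value of joint knob above 0.4 rad and z of knob_grip in the frame of fixture between 0.1976 and 0.202 m), for 0.05 s.
2. still turned back, the knob has dropped into the thread (value of joint knob above 0.3 rad and z of knob_grip in the frame of fixture below 0.1951 m), for 0.05 s.
At the end, for the whole second after the job is handed in: the pad presses on the heart with more than 12 N (more than the spindle's weight) with the knob at rest and screwed down at least 10 mm; the heart lies flat, within 15 mm of where it was (contact force between spindle and heart above 12 N and z of knob_grip in the frame of fixture below 0.19 m and velocity of joint knob between -0.1 and 0.1 rad/s and distance of heart from where it was at the start of the episode below 0.015 m and angle between heart's own z axis and vertical below 0.1 rad); the robot touches nothing.
It fails at once if the heart is crushed (pad force over 100 N) (contact force between spindle and heart above 100 N).
It fails at once if a bystander is disturbed (moved over 30 mm) (distance of any of sander, bottle, carton from where it was at the start of the episode above 0.03 m).
It also fails if it takes over 70 s, if anything falls off the work surface, if the arm or the gripper's body presses on something with over 40 N, if the wrist force passes 120 N, or if a joint passes its speed limit or range.

### The arm

A 6-joint arm with a two-finger parallel gripper is mounted at the origin on the work surface; the furniture and walls round the work are solid. World frame = base frame: x ahead of the robot, y to its left, z up, the work surface at z = 0. Lengths are in m, angles in degrees, forces in N, time in s.
With the tool pointing down it reaches from about 0.375 to 0.9 m from the base axis. Payload 3.1 kg.
Tool frame: the origin (TCP) lies on the centre line of the jaws, within the pads' length; the fingertips stand 22 mm ahead of it and the grasp point (between the pads) lies 3 mm ahead of it; z points along the fingers, y is the line along which they close (so a half turn about z gives the same grasp; the last joint's range is limited). The gripper opens to 87 mm and grips with 3 to 60 N. Pads are 19 mm wide; open, the fingers measure 117 mm over their backs; the gripper's body (75 mm by 190 mm) begins 51 mm behind the grasp point.
Start: joints at [67.122, 30.224, 82.088, -0, 67.689, -10.227], TCP at [0.137, 0.61, 0.245] pointing down, gripper open.
Joint ranges: [-176.69, 176.69], [-43.24, 126.21], [12.49, 139.97], [-82, 262], [0, 151.66], [-163.58, 163.58]. Speed limits (degrees/s): [159.86, 159.86, 180, 180, 180, 180].

### API

Orientations are given as a 3x3 rotation matrix whose columns are the frame's x, y, z axes.
In Python, from rig import * gives the robot as it stands.
- The arm moves only by the shell command python3 -m jog 'ROWS'. ROWS is text: rows parted by semicolons, each of 7 numbers parted by spaces: the shift along the tool's x, y, z in mm, then the turn, a rotation vector about the tool's x, y, z in rad, then the finger opening in mm, from 0 to 87. In form: tx ty tz ax ay az fingers; .... A call has 1 to 12 rows; each row shifts and turns the commanded pose from where the row before left it, along the tool's axes as they then stand; what a row does not reach is not made up. A row lasts 1/8 s, in which the tool goes at most 62.5 mm and 10.7 degrees, less where a joint would pass 70% of its speed; a pose out of reach is approached as far as the arm can. A call with a gripper value outside its range is refused whole. The fingers move at their own pace and stop on an object; the grip force is fixed at half the most. Time passes only in rows, so rows that do not move let the fingers close. It gives the time, the measured TCP pose, the force, the opening and the grip force at its end, in the units of the state.
- read_state(): the state, without advancing time (a new reading comes with each control period).
- capture(name): name is "scene" or "top" or "wrist"; returns a dict with "color" (400x640x3 uint8, red, green, blue), "camera_matrix" (3x3 intrinsics, pixels), "R" (3x3) and "t" (3): a world point X has camera coordinates R X + t. Camera axes: x right, y down, z forward; pixel columns grow to the right and rows downward; lengths in m; the calibration is good to about 2 mm. A picture is of the moment at which its call begins. There is no depth.
- hand_in(): hands the job in; it is judged then, once.
Trained networks look in the newest picture that a camera, given by its name, has taken for a name from the list of things; names that differ only in an ending like _2 or _b are one class to them, and where a whole thing is asked for, a point or a joint stands for the part that bears it (a point fixed in the world has none). Each returns a list of dicts, best first, with "conf" (0 to 1); they miss things now and then, are a little off and sometimes report something else, mostly with a low value. They report only what shows in the picture. A call takes as long as a camera call.
- find_in(camera, target): "at" ([x, y, z] in m, in world coordinates, good to about 4 mm: the middle of the surface that is visible of it).
- trace(camera, target): "pixels" (400x640 bool, what is visible of it).
- place_of(camera, target): "at" ([x, y, z] in m, in world coordinates, good to about 4 mm: a listed point, or the origin of a listed thing).
The state is a dict: "time_s": time; "joint_positions": joint angles; "qvel": joint speeds; "tau": joint torques, N m; "position": TCP position; "tcp_rot": TCP orientation; "force": force on the tool from outside, world axes, zero at the start; "moment": the same for the moment, N m; "opening": opening from 0.0 (shut) to 1.0 (fully open); "grasp_force": force on a finger pad.
Only numpy, scipy, OpenCV 4.12 (cv2) and the standard library are available. Lean on these libraries where they do the work, as an engineer would, in place of code of your own. Each camera call takes 0.05 s, during which the arm holds its last target. There are 200 camera calls.

## Working session

There is one attempt and no reset: what is moved stays moved. The work goes in short steps, Python scripts to look and compute and a shell command to move; the robot and the scene stay as the last step left them, time stands still between calls to the robot, and variables do not carry over. Pictures are saved under pics/ and viewed, at most 10 in all, crops included, and the job is handed in when it is done.

```bash
mkdir -p pics
python3 - <<'E'
from rig import *
import cv2,numpy as np
s=read_state();print(s['time_s'],s['position'],np.round(s['tcp_rot'],3).tolist(),s['force'],s['opening'])
for c in ["scene","top","wrist"]:
    p=capture(c);cv2.imwrite(f"pics/{c}0.png",p["color"][:,:,::-1])
    for n in ["knob_grip","fixture","heart","spindle","sander","bottle","carton"]:
        r=place_of(c,n)
        print(c,n,[(np.round(d["at"],4).tolist(),round(d["conf"],2)) for d in r[:2]])
a=cv2.imread("pics/scene0.png");b=cv2.imread("pics/top0.png")
cv2.imwrite("pics/both.png",cv2.resize(np.vstack([a,b]),(480,600)))
E
```

```text
0.0 [0.13660691 0.60921367 0.24358313] [[-0.976, 0.219, -0.001], [0.219, 0.976, -0.002], [0.0, -0.002, -1.0]] [-0.63001176 -0.44862185 -0.09708057] 1.0029244830779314
scene knob_grip [([0.5481, -0.0885, 0.1965], 0.72)]
scene fixture [([0.5483, -0.0877, -0.0021], 0.56)]
scene heart [([0.543, -0.0962, 0.0204], 0.77)]
scene spindle [([0.5489, -0.0902, 0.0907], 0.69)]
scene sander [([0.5461, -0.3971, 0.0015], 0.83), ([0.5467, -0.0899, 0.0909], 0.28)]
scene bottle [([0.583, 0.2858, 0.003], 0.6)]
scene carton [([0.7076, -0.339, -0.0008], 0.97)]
top knob_grip [([0.5527, -0.0852, 0.194], 0.75)]
top fixture [([0.5496, -0.092, 0.0031], 0.74)]
top heart [([0.5439, -0.0938, 0.0209], 0.93)]
top spindle [([0.55, -0.0911, 0.0904], 0.53)]
top sander [([0.5488, -0.4011, 0.0014], 0.68)]
top bottle [([0.5825, 0.289, -0.0014], 0.94)]
top carton [([0.7119, -0.3376, -0.0018], 0.64)]
wrist knob_grip []
wrist fixture []
wrist heart []
wrist spindle []
wrist sander []
wrist bottle []
wrist carton []
```

View pics/both.png

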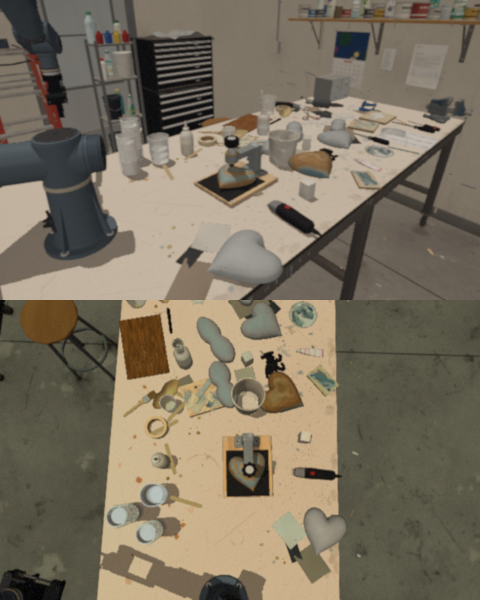

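```bash
cat > h.py <<'E'
from rig import *
import cv2,numpy as np
def px(c,n):
    p=capture(c);r=trace(c,n)
    if not r: return None
    ys,xs=np.nonzero(r[0]["pixels"])
    return p,((xs.min()+xs.max())/2,(ys.min()+ys.max())/2),(xs.min(),xs.max(),ys.min(),ys.max()),r[0]["conf"]
def tri(obs):
    A=[];b=[]
    for p,uv in obs:
        P=p["camera_matrix"]@np.c_[p["R"],p["t"]]
        for i in (0,1):
            r=uv[i]*P[2]-P[i];A.append(r[:3]);b.append(-r[3])
    return np.linalg.lstsq(np.array(A),np.array(b),rcond=None)[0]
E
python3 - <<'E'
from h import *
o=[]
for c in ["scene","top"]:
    r=px(c,"knob_grip");print(c,r[1:],"cam",-r[0]["R"].T@r[0]["t"]);o.append(r[:2])
print(tri(o))
E
```

```text
scene ((np.float64(308.0), np.float64(193.0)), (np.int64(298), np.int64(318), np.int64(180), np.int64(206)), 0.7) cam [-0.13628118 -0.87557336  0.64164182]
top ((np.float64(332.0), np.float64(226.0)), (np.int64(322), np.int64(342), np.int64(216), np.int64(236)), 0.6) cam [ 0.48330931 -0.03773039  1.32330973]
[ 0.5488281  -0.08700932  0.17968798]
```

The pictures show the hold-down in mid-bench with its star knob at about (308,193) in scene and (332,226) in top. The post is on the far side and the path at 0.30 m is clear. The networks agree on about (0.549, -0.088, 0.195), and 0.2 m is expected. My two-view z of 0.18 is a bit low because the mask centre includes parts below the knob.

```bash
python3 -m jog '0 0 -55 0 0 0 87;-25 -27 0 0 0 0 87;-25 -27 0 0 0 0 87;-25 -27 0 0 0 0 87;-25 -27 0 0 0 0 87;-25 -27 0 0 0 0 87;-25 -27 0 0 0 0 87;-25 -27 0 0 0 0 87;-25 -27 0 0 0 0 87;-25 -27 0 0 0 0 87;-25 -27 0 0 0 0 87;-25 -27 0 0 0 0 87'
python3 -m jog '-25 -27 0 0 0 0 87;-25 -27 0 0 0 0 87;-25 -27 0 0 0 0 87;-25 -27 0 0 0 0 87;-25 -27 0 0 0 0 87;-25 -27 0 0 0 0 87;-25 -27 0 0 0 0 87;-25 -27 0 0 0 0 87;-25 -27 0 0 0 0 87;-25 -27 0 0 0 0 87;-25 -27 0 0 0 0 87;0 0 0 0 0 0 87'
python3 -m jog '0 0 0 0 0 0.15 87;0 0 0 0 0 0.15 87;0 0 0 0 0 0.15 87;0 0 0 0 0 0.15 87;0 0 0 0 0 0.15 87;0 0 0 0 0 0.15 87;0 0 0 0 0 0.15 87;0 0 0 0 0 0.15 87;0 0 0 0 0 0.15 87;0 0 0 0 0 0.15 87;0 0 0 0 0 0 87;0 0 0 0 0 0 87'
python3 - <<'E'
from h import *
s=read_state();print(s['time_s'],s['position'],np.round(s['tcp_rot'],4).tolist(),s['force'],s['joint_positions'])
o=[]
for c in ["wrist","top","scene"]:
    r=px(c,"knob_grip")
    cv2.imwrite(f"pics/{c}1.png",capture(c)["color"][:,:,::-1])
    print(c,[(np.round(d["at"],4).tolist(),d["conf"]) for d in place_of(c,"knob_grip")], r and r[1:], r and -r[0]["R"].T@r[0]["t"])
E
```

```text
time_s: 2.9
position: [0.3407, 0.2588, 0.2998]
tcp_rot: [[-0.976, 0.219, 0.001], [0.219, 0.976, 0.0], [-0.001, 0.001, -1.0]]
force: [0.5, -0.1, 0.1]
opening: 0.997
grasp_force: 0.0
time_s: 4.4
position: [0.5448, -0.0926, 0.2995]
tcp_rot: [[-0.975, 0.222, 0.001], [0.222, 0.975, -0.001], [-0.002, -0.001, -1.0]]
force: [-0.3, -0.3, 0.2]
opening: 0.999
grasp_force: 0.0
time_s: 5.9
position: [0.543, -0.0896, 0.2996]
tcp_rot: [[0.147, 0.989, -0.0], [0.989, -0.147, 0.0], [0.0, -0.0, -1.0]]
force: [-0.7, -0.4, 0.6]
opening: 0.999
grasp_force: 0.0
5.9 [ 0.54301886 -0.08963298  0.29960207] [[0.1468, 0.9892, -0.0003], [0.9892, -0.1468, 0.0003], [0.0002, -0.0004, -1.0]] [-0.72690896 -0.40348602  0.60526953] [-2.10118889e+01  2.08844912e+01  8.89966247e+01  7.05285775e-03
  7.01422797e+01 -1.25714463e+01]
wrist [([0.5514, -0.0856, 0.195], 0.74)] None None
top [] None None
scene [([0.55, -0.0907, 0.1944], 0.96)] None None
```

View pics/wrist1.png

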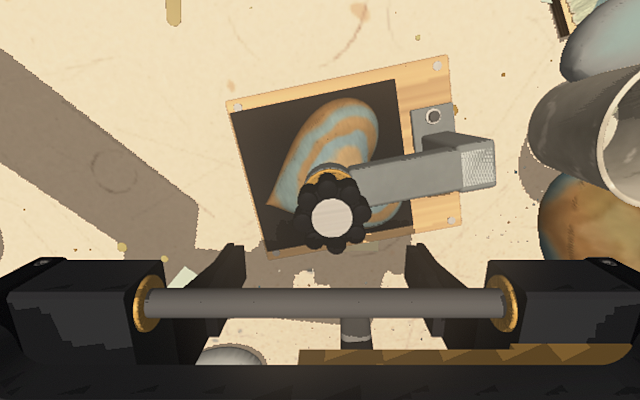

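The wrist view shows the knob's white cap at about (333,217) between the open jaws, with the boss behind it. The approach from above is clear. Next I'll triangulate from two wrist positions.

```bash
cat >> h.py <<'E'
def cap(c="wrist",roi=(250,100,430,330)):
    p=capture(c);x0,y0,x1,y1=roi
    g=p["color"][y0:y1,x0:x1].astype(int)
    m=((g.min(2)>175)&(np.ptp(g,axis=2)<22)).astype(np.uint8)
    n,l,st,ce=cv2.connectedComponentsWithStats(m)
    i=1+st[1:,4].argmax();return p,ce[i]+[x0,y0],st[i].tolist()
def ray(p,uv,z):
    C=-p["R"].T@p["t"];d=p["R"].T@np.linalg.inv(p["camera_matrix"])@np.r_[uv,1]
    return C+d*(z-C[2])/d[2]
E
python3 - <<'E'
from h import *
p,uv,st=cap();print(uv,st,ray(p,uv,.216),ray(p,uv,.2))
np.savez("w1.npz",uv=uv,**{k:p[k] for k in("camera_matrix","R","t")})
E
python3 -m jog '0 20 0 0 0 0 87;0 20 0 0 0 0 87;0 0 0 0 0 0 87'
python3 - <<'E'
from h import *
s=read_state();print(s['time_s'],s['position'])
p,uv,st=cap();print(uv,st,ray(p,uv,.216))
q=np.load("w1.npz");print("tri",tri([(q,q["uv"]),(p,uv)]))
print([(np.round(d["at"],4),d["conf"]) for d in place_of("wrist","knob_grip")])
E
```

```text
time_s: 6.92
position: [0.5839, -0.0965, 0.2994]
tcp_rot: [[0.149, 0.989, 0.001], [0.989, -0.149, -0.0], [-0.0, 0.001, -1.0]]
force: [0.0, 0.4, -0.9]
opening: 0.995
grasp_force: 0.0
6.925 [ 0.58386358 -0.09653262  0.29937943]
[420. 152.] [170, 52, 1, 1, 1] [ 0.65487756 -0.05585713  0.216     ]Traceback (most recent call last):
  File "<stdin>", line 2, in <module>
  File "h.py", line 20, in cap
    i=1+st[1:,4].argmax();return p,ce[i]+[x0,y0],st[i].tolist()
        ~~~~~~~~~~~~~~~^^
ValueError: attempt to get argmax of an empty sequence
Traceback (most recent call last):
FileNotFoundError: [Errno 2] No such file or directory: 'w1.npz'
```

```bash
python3 - <<'E'
import cv2
i=cv2.imread("pics/wrist1.png");print(i[217,333],i[210,325],i[100,180],i[180,400])
E
sed -i 's/(g.min(2)>175)&(np.ptp(g,axis=2)<22)/(g.min(2)>140)\&(np.ptp(g,axis=2)<30)/' h.py
python3 - <<'E'
from h import *
p,uv,st=cap(roi=(200,100,430,290));print(uv,st,ray(p,uv,.216))
np.savez("w1.npz",uv=uv,**{k:p[k] for k in("camera_matrix","R","t")})
cv2.imwrite("pics/w2.png",p["color"][:,:,::-1])
E
python3 -m jog '0 -17 0 0 0 0 87;0 -17 0 0 0 0 87;0 0 0 0 0 0 87'
python3 - <<'E'
from h import *
s=read_state();print(s['time_s'],s['position'])
p,uv,st=cap(roi=(250,100,430,290));print(uv,st,ray(p,uv,.216))
q=np.load("w1.npz");print("tri",tri([(q,q["uv"]),(p,uv)]))
print([(np.round(d["at"],4),d["conf"]) for d in place_of("wrist","knob_grip")])
E
```

```text
[174 196 210] [179 199 213] [187 223 240] [130 144 149]
[288.61453202 134.18965517] [53, 7, 81, 77, 812] [ 0.5680738  -0.03056315  0.216     ]
time_s: 7.4
position: [0.5476, -0.0906, 0.2997]
tcp_rot: [[0.15, 0.989, -0.001], [0.989, -0.15, 0.001], [0.0, -0.001, -1.0]]
force: [0.3, -0.1, 0.2]
opening: 1.002
grasp_force: 0.0
7.4 [ 0.54757808 -0.09055018  0.2996789 ]
[332.97887324 146.66549296] [57, 31, 52, 38, 568] [ 0.56086979 -0.0375299   0.216     ]
tri [ 0.56293161 -0.03629051  0.19010971]
[(array([ 0.551 , -0.0848,  0.1956]), 0.74)]
```

```bash
cat >> h.py <<'E'
def capm(im,roi=(180,130,470,300)):
    x0,y0,x1,y1=roi;g=im[y0:y1,x0:x1].astype(int)
    m=((g.min(2)>155)&(abs(np.ptp(g,axis=2)-35)<9)&(g.max(2)<232)).astype(np.uint8)
    n,l,st,ce=cv2.connectedComponentsWithStats(cv2.morphologyEx(m,cv2.MORPH_OPEN,np.ones((3,3),np.uint8)))
    return [(ce[i]+[x0,y0],st[i].tolist()) for i in range(1,n) if st[i,4]>600 and .6<st[i,2]/st[i,3]<1.6]
E
python3 - <<'E'
from h import *
im=cv2.imread("pics/w2.png")[:,:,::-1];a=capm(im);print(a)
p=capture("wrist");b=capm(p["color"]);print(b)
q=np.load("w1.npz")
if a and b:
    print(ray(p,b[0][0],.216),ray(q,a[0][0],.216),"tri",tri([(q,a[0][0]),(p,b[0][0])]))
E
```

```text
[(array([277.94981413, 216.8401487 ]), [78, 70, 39, 37, 1076])]
[(array([322.77973199, 217.20268007]), [123, 69, 40, 38, 1194])]
[ 0.54845159 -0.08677797  0.216     ] [ 0.54999482 -0.08642114  0.216     ] tri [ 0.54794284 -0.08981036  0.20604957]
```

Estimate: axis at (0.549, -0.088), grip at about z 0.195. The cap top at about 0.21 fits a knob reaching 16 mm above the grip point. I'll descend and grip.

```bash
python3 -m jog '3 1 20 0 0 0 87;0 0 20 0 0 0 87;0 0 20 0 0 0 87;0 0 20 0 0 0 87;0 0 10 0 0 0 87;0 0 11 0 0 0 87;0 0 0 0 0 0 87'
python3 -m jog '0 0 0 0 0 0 40;0 0 0 0 0 0 40;0 0 0 0 0 0 40;0 0 0 0 0 0 40;0 0 0 0 0 0 40;0 0 0 0 0 0 40'
```

```text
time_s: 8.43
position: [0.5506, -0.0882, 0.198]
tcp_rot: [[0.149, 0.989, -0.001], [0.989, -0.149, 0.0], [0.0, -0.001, -1.0]]
force: [-1.4, -0.4, 0.7]
opening: 1.0
grasp_force: 0.0
time_s: 9.18
position: [0.5488, -0.088, 0.1987]
tcp_rot: [[0.149, 0.989, -0.005], [0.989, -0.149, 0.001], [-0.0, -0.005, -1.0]]
force: [-5.8, -0.1, 5.4]
opening: 0.67
grasp_force: 30.0
```

The knob is gripped, with the opening at about 58 mm. I'll relieve the sideways offset and turn backwards while following the climb.

```bash
python3 -m jog '0 -1.5 0 0 0 0 40;0 0 0 0 0 -0.1 40;0 0 -0.3 0 0 -0.1 40;0 0 -0.3 0 0 -0.1 40;0 0 0 0 0 0 40'; python3 -m jog '0 0 -0.3 0 0 -0.1 40;0 0 -0.3 0 0 -0.1 40;0 0 0 0 0 0 40'
```

```text
time_s: 9.8
position: [0.5484, -0.088, 0.1996]
tcp_rot: [[-0.151, 0.989, -0.002], [0.989, 0.151, -0.0], [0.0, -0.002, -1.0]]
force: [-4.1, 0.8, 6.2]
opening: 0.671
grasp_force: 30.0
time_s: 10.18
position: [0.5482, -0.0881, 0.2002]
tcp_rot: [[-0.344, 0.939, -0.002], [0.939, 0.344, -0.0], [0.001, -0.002, -1.0]]
force: [-5.0, 0.9, 6.7]
opening: 0.672
grasp_force: 30.0
```

```bash
python3 -m jog '0.4 -1 -0.3 0 0 -0.1 40;0 0 -0.3 0 0 -0.1 40;0 0 0 0 0 0 40'; python3 -m jog '0 0 -0.3 0 0 -0.1 40;0 0 -0.3 0 0 -0.1 40;0 0 0 0 0 0 40';python3 -m jog '0 0 -0.3 0 0 -0.1 40;0 0 -0.3 0 0 -0.1 40;0 0 0 0 0 0 40'
```

```text
time_s: 10.55
position: [0.5479, -0.0881, 0.2007]
tcp_rot: [[-0.523, 0.853, -0.001], [0.853, 0.523, -0.001], [-0.0, -0.001, -1.0]]
force: [-4.0, -0.7, 5.0]
opening: 0.67
grasp_force: 30.0
time_s: 10.92
position: [0.5477, -0.0883, 0.2014]
tcp_rot: [[-0.682, 0.732, -0.001], [0.732, 0.682, -0.001], [0.0, -0.001, -1.0]]
force: [-3.7, -0.1, 5.7]
opening: 0.671
grasp_force: 30.0
time_s: 11.3
position: [0.5476, -0.0884, 0.2017]
tcp_rot: [[-0.813, 0.583, -0.001], [0.583, 0.813, -0.001], [0.0, -0.002, -1.0]]
force: [-5.3, -1.3, 5.7]
opening: 0.674
grasp_force: 30.0
```

```bash
for i in 1; do python3 -m jog '0.8 -0.6 -0.3 0 0 -0.1 40;0 0 -0.3 0 0 -0.1 40;0 0 0 0 0 0 40'; done; python3 -m jog '0 0 -0.3 0 0 -0.1 40;0 0 -0.3 0 0 -0.1 40;0 0 0 0 0 0 40'
```

```text
time_s: 11.68
position: [0.5474, -0.0886, 0.2012]
tcp_rot: [[-0.912, 0.411, 0.0], [0.411, 0.912, -0.001], [-0.0, -0.001, -1.0]]
force: [-1.2, -1.7, -4.7]
opening: 0.669
grasp_force: 30.0
time_s: 12.05
position: [0.5473, -0.0888, 0.2021]
tcp_rot: [[-0.975, 0.222, -0.0], [0.222, 0.975, -0.001], [-0.0, -0.001, -1.0]]
force: [-1.6, -4.7, -4.9]
opening: 0.67
grasp_force: 30.0
```

The upward force flipped from +5.7 to -4.7 N, so the spindle's weight now hangs on the gripper past the thread's end at about 1.2 rad back. I'll let it drop.

```bash
python3 -m jog '0 0 0 0 0 0 80;0 0 0 0 0 0 80;0 0 0 0 0 0 80;0 0 0 0 0 0 80;0 0 0 0 0 0 80'
python3 - <<'E'
from h import *
for c in ["wrist","scene"]:
    p=capture(c);print(c,[(np.round(d["at"],4),d["conf"]) for d in place_of(c,"knob_grip")])
    cv2.imwrite(f"pics/{c}3.png",p["color"][:,:,::-1])
print(read_state()["joint_positions"])
a=cv2.imread("pics/scene3.png")[140:260,240:400];b=cv2.imread("pics/scene0.png")[140:260,240:400]
cv2.imwrite("pics/cmp.png",cv2.resize(np.hstack([b,a]),None,fx=2.5,fy=2.5,interpolation=cv2.INTER_CUBIC))
E
```

```text
time_s: 12.68
position: [0.5473, -0.0879, 0.2029]
tcp_rot: [[-0.976, 0.219, 0.0], [0.219, 0.976, 0.0], [-0.0, 0.0, -1.0]]
force: [0.5, -0.1, 0.7]
opening: 0.912
grasp_force: 0.0
wrist [(array([ 0.5524, -0.0869,  0.1928]), 0.58)]
scene [(array([0.5795, 0.2889, 0.0029]), 0.71), (array([ 0.5521, -0.0891,  0.1925]), 0.51)]
[-2.06929733e+01  2.78915640e+01  9.48142647e+01  3.58181448e-03
  5.72905106e+01 -9.80398377e+01]
```

View pics/cmp.png

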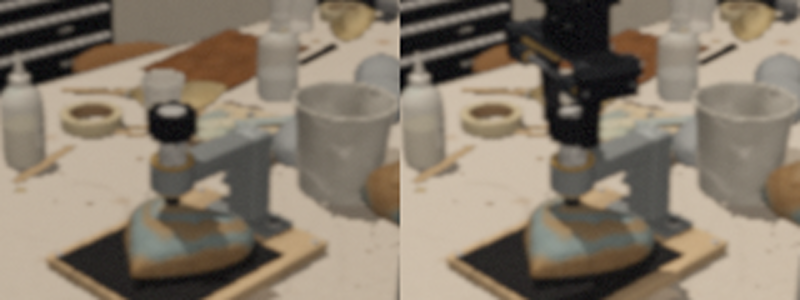

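The right half (after) shows the knob lower on its spindle, closer to the boss than in the left half (before). The networks give 0.1927 m, so it has dropped in and the heart is unmoved. I'll regrip 7 mm lower and screw forwards.

```bash
python3 -m jog '-1 0 4 0 0 0 80;0 0 3 0 0 0 80;0 0 0 0 0 0 40;0 0 0 0 0 0 40;0 0 0 0 0 0 40;0 0 0 0 0 0 40;0 0 0 0 0 0 40'
python3 -m jog '0 0 0.3 0 0 0.1 40;0 0 0.3 0 0 0.1 40;0 0 0.3 0 0 0.1 40;0 0 0.3 0 0 0.1 40;0 0 0 0 0 0 40'
```

```text
time_s: 13.75
position: [0.5481, -0.0889, 0.1958]
tcp_rot: [[-0.976, 0.219, -0.0], [0.219, 0.976, -0.001], [-0.0, -0.001, -1.0]]
force: [-1.3, -3.6, -0.2]
opening: 0.669
grasp_force: 30.0
time_s: 14.38
position: [0.5482, -0.0887, 0.1945]
tcp_rot: [[-0.814, 0.581, 0.0], [0.581, 0.814, -0.001], [-0.0, -0.0, -1.0]]
force: [-0.9, -5.0, -0.7]
opening: 0.672
grasp_force: 30.0
```

```bash
python3 -m jog '0 0 0.4 0 0 0.1 40;0 0 0.3 0 0 0.1 40;0 0 0.3 0 0 0.1 40;0 0 0.4 0 0 0.1 40;0 0 0.3 0 0 0.1 40;0 0 0.3 0 0 0.1 40;0 0 0 0 0 0 40'
python3 -m jog '0 0 0.4 0 0 0.1 40;0 0 0.3 0 0 0.1 40;0 0 0.3 0 0 0.1 40;0 0 0.4 0 0 0.1 40;0 0 0.3 0 0 0.1 40;0 0 0.3 0 0 0.1 40;0 0 0 0 0 0 40'
python3 -c "
from rig import *
s=read_state();print(s['joint_positions'],s['moment'],s['tau'])"
```

```text
time_s: 15.25
position: [0.5483, -0.0886, 0.1925]
tcp_rot: [[-0.345, 0.939, 0.0], [0.939, 0.345, -0.0], [-0.001, 0.0, -1.0]]
force: [-1.4, -4.9, -1.3]
opening: 0.67
grasp_force: 30.0
time_s: 16.12
position: [0.5485, -0.0886, 0.1905]
tcp_rot: [[0.245, 0.97, 0.001], [0.97, -0.245, -0.001], [-0.0, 0.001, -1.0]]
force: [0.3, -3.6, -1.8]
opening: 0.67
grasp_force: 30.0
[-2.06932644e+01  2.89474422e+01  9.52973250e+01 -1.98596928e-02
  5.57017139e+01 -6.51233187e+00] [-0.833603   -0.0179236  -0.17353951] [ 2.37613901e+00 -4.05035949e+01 -1.39208758e+01  8.51982571e-01
  5.53314798e-01 -2.61276512e-02]
```

```bash
cat > m.py <<'E'
from rig import *
import numpy as np
s=read_state();print("M",np.round(s['moment'],3),"j6",round(s['joint_positions'][5],1))
E
python3 -m jog '0 0 0.4 0 0 0.1 40;0 0 0.3 0 0 0.1 40;0 0 0.3 0 0 0.1 40;0 0 0.4 0 0 0.1 40;0 0 0 0 0 0 40';python3 m.py
python3 -m jog '0 0 0.4 0 0 0.1 40;0 0 0.3 0 0 0.1 40;0 0 0.3 0 0 0.1 40;0 0 0.4 0 0 0.1 40;0 0 0 0 0 0 40';python3 m.py
```

```text
time_s: 16.75
position: [0.5486, -0.0887, 0.1892]
tcp_rot: [[0.603, 0.798, 0.001], [0.798, -0.603, -0.001], [0.0, 0.001, -1.0]]
force: [0.3, -5.1, -1.7]
opening: 0.667
grasp_force: 30.0
M [-0.948 -0.031 -0.181] j6 16.4
time_s: 17.38
position: [0.5487, -0.0888, 0.1879]
tcp_rot: [[0.866, 0.501, 0.001], [0.501, -0.866, -0.001], [0.001, 0.001, -1.0]]
force: [0.7, -5.4, -1.9]
opening: 0.672
grasp_force: 30.0
M [-1.072 -0.02  -0.138] j6 39.3
```

```bash
python3 -m jog '0 0 0.4 0 0 0.1 40;0 0 0.3 0 0 0.1 40;0 0 0 0 0 0.1 40;0 0 0 0 0 0 40';python3 m.py
python3 -m jog '0 0 0 0 0 0.1 40;0 0 0.3 0 0 0.1 40;0 0 0.3 0 0 0.1 40;0 0 0 0 0 0 40';python3 m.py
```

```text
time_s: 17.88
position: [0.5487, -0.0889, 0.187]
tcp_rot: [[0.975, 0.222, 0.001], [0.222, -0.975, -0.001], [0.001, 0.001, -1.0]]
force: [1.8, -4.5, -2.9]
opening: 0.671
grasp_force: 30.0
M [-1.091 -0.05  -0.129] j6 56.5
time_s: 18.38
position: [0.5487, -0.0889, 0.1865]
tcp_rot: [[0.997, -0.076, 0.001], [-0.076, -0.997, -0.001], [0.001, 0.001, -1.0]]
force: [0.4, -5.2, -3.4]
opening: 0.672
grasp_force: 30.0
M [-1.136 -0.013 -0.161] j6 73.7
```

```bash
python3 -m jog '0 0 0.4 0 0 0.1 40;0 0 0.3 0 0 0.1 40;0 0 0 0 0 0 40';python3 m.py
python3 -m jog '0 0 0.3 0 0 0.1 40;0 0 0.3 0 0 0.1 40;0 0 0 0 0 0 40';python3 m.py
python3 -m jog '0 0 0.3 0 0 0.1 40;0 0 0.3 0 0 0.1 40;0 0 0 0 0 0 40';python3 m.py
```

```text
time_s: 18.75
position: [0.5487, -0.089, 0.1862]
tcp_rot: [[0.962, -0.272, 0.001], [-0.272, -0.962, -0.001], [0.002, 0.001, -1.0]]
force: [0.9, -5.9, -0.2]
opening: 0.671
grasp_force: 30.0
M [-1.024  0.166 -0.16 ] j6 85.1
time_s: 19.12
position: [0.5487, -0.0891, 0.1858]
tcp_rot: [[0.889, -0.458, 0.001], [-0.458, -0.889, -0.002], [0.002, 0.001, -1.0]]
force: [-0.1, -5.3, 1.2]
opening: 0.671
grasp_force: 30.0
M [-1.094  0.204 -0.073] j6 96.6
time_s: 19.5
position: [0.5486, -0.0891, 0.1852]
tcp_rot: [[0.78, -0.626, 0.001], [-0.626, -0.78, -0.002], [0.002, 0.001, -1.0]]
force: [-0.8, -5.6, 0.7]
opening: 0.671
grasp_force: 30.0
M [-1.092  0.289 -0.154] j6 108.1
```

```bash
python3 -m jog '0 0 0.3 0 0 0.1 40;0 0 0.3 0 0 0.1 40;0 0 0 0 0 0 40';python3 m.py
python3 -m jog '0 0 0.3 0 0 0.1 40;0 0 0.3 0 0 0.1 40;0 0 0 0 0 0 40';python3 m.py
python3 -m jog '0 0 0.3 0 0 0.1 40;0 0 0.3 0 0 0.1 40;0 0 0 0 0 0 40';python3 m.py
```

```text
time_s: 19.88
position: [0.5485, -0.0891, 0.1847]
tcp_rot: [[0.64, -0.768, 0.001], [-0.768, -0.64, -0.002], [0.002, 0.0, -1.0]]
force: [-0.3, -6.1, 2.1]
opening: 0.672
grasp_force: 30.0
M [-1.072  0.335 -0.145] j6 119.5
time_s: 20.25
position: [0.5485, -0.0891, 0.1841]
tcp_rot: [[0.475, -0.88, 0.001], [-0.88, -0.475, -0.002], [0.002, 0.0, -1.0]]
force: [-0.6, -6.4, 1.9]
opening: 0.673
grasp_force: 30.0
M [-1.037  0.408 -0.219] j6 131.0
time_s: 20.62
position: [0.5484, -0.0892, 0.1836]
tcp_rot: [[0.291, -0.957, 0.001], [-0.957, -0.291, -0.002], [0.002, -0.0, -1.0]]
force: [-0.1, -5.8, 1.7]
opening: 0.67
grasp_force: 30.0
M [-1.051  0.382 -0.154] j6 142.4
```

```bash
python3 -m jog '0 0 0.1 0 0 0.05 40';python3 m.py; python3 -m jog '0 0 0.1 0 0 0.05 40';python3 m.py
python3 - <<'E'
from h import *
for c in ["scene","wrist"]:
    p=capture(c)
    for n in ["knob_grip","spindle","heart"]: print(c,n,[(np.round(d["at"],4),d["conf"]) for d in place_of(c,n)][:2])
    cv2.imwrite(f"pics/{c}4.png",p["color"][:,:,::-1])
a=cv2.imread("pics/scene4.png")[140:260,240:400];b=cv2.imread("pics/scene3.png")[140:260,240:400]
w=cv2.resize(cv2.imread("pics/wrist4.png"),(480,300))
cv2.imwrite("pics/cmp4.png",np.vstack([cv2.resize(np.hstack([b,a]),(800,300)),np.hstack([w,np.zeros((300,320,3),np.uint8)])]))
E
```

```text
time_s: 20.75
position: [0.5484, -0.0892, 0.1835]
tcp_rot: [[0.244, -0.97, 0.001], [-0.97, -0.244, -0.002], [0.002, -0.0, -1.0]]
force: [-1.1, -5.4, 2.5]
opening: 0.669
grasp_force: 30.0
M [-0.936  0.382  0.492] j6 145.2
time_s: 20.88
position: [0.5484, -0.0892, 0.1833]
tcp_rot: [[0.195, -0.981, 0.001], [-0.981, -0.195, -0.002], [0.002, -0.0, -1.0]]
force: [-0.6, -5.8, 1.9]
opening: 0.671
grasp_force: 30.0
M [-0.966  0.337  0.504] j6 148.1
scene knob_grip [(array([ 0.5511, -0.0883,  0.1818]), 0.82), (array([ 0.7097, -0.3368, -0.0033]), 0.3)]
scene spindle [(array([ 0.5501, -0.0897,  0.0759]), 0.82)]
scene heart [(array([ 0.5424, -0.0974,  0.0215]), 0.61)]
wrist knob_grip [(array([ 0.5523, -0.0882,  0.1774]), 0.85)]
wrist spindle [(array([ 0.549 , -0.0853,  0.0754]), 0.93)]
wrist heart [(array([ 0.5468, -0.0913,  0.023 ]), 0.65)]
```

View pics/cmp4.png

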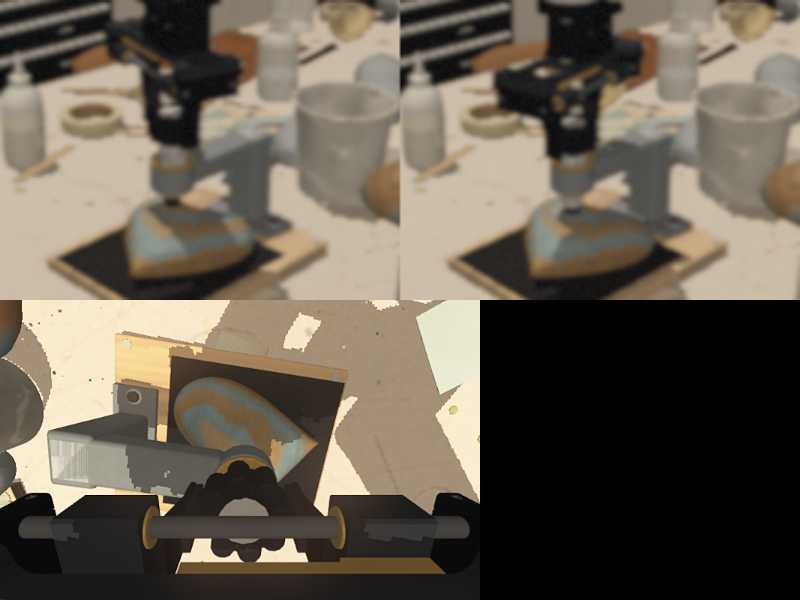

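The right half shows the spindle down with its pad on the heart, and the heart is unmoved. The turning moment of 0.5 N m implies about 42 N, and a grip height near 0.181 implies about 4 mm of squeeze, so the readings agree. I'll release and withdraw.

```bash
python3 -m jog '0 0 0 0 0 0 87;0 0 0 0 0 0 87;0 0 0 0 0 0 87;0 0 0 0 0 0 87;0 0 0 0 0 0 87;0 0 -10 0 0 0 87;0 0 -20 0 0 0 87;0 0 -30 0 0 0 87;0 0 -30 0 0 0 87;0 0 -30 0 0 0 87;0 0 0 0 0 0 87'
python3 - <<'E'
from h import *
for c in ["scene","wrist","top"]:
    capture(c)
    for n in ["knob_grip","spindle","heart"]: print(c,n,[(np.round(d["at"],4),d["conf"]) for d in place_of(c,n)][:2])
E
```

```text
time_s: 22.65
position: [0.5498, -0.0888, 0.3058]
tcp_rot: [[0.191, -0.982, 0.007], [-0.982, -0.191, -0.002], [0.004, -0.006, -1.0]]
force: [-0.1, -0.6, 0.4]
opening: 1.001
grasp_force: 0.0
scene knob_grip [(array([ 0.5517, -0.0879,  0.1829]), 0.76)]
scene spindle [(array([ 0.547 , -0.0916,  0.076 ]), 0.84)]
scene heart []
wrist knob_grip [(array([ 0.5501, -0.0858,  0.1805]), 0.66)]
wrist spindle [(array([ 0.5498, -0.0868,  0.0752]), 0.8)]
wrist heart [(array([ 0.5478, -0.0931,  0.0258]), 0.57)]
top knob_grip []
top spindle []
top heart [(array([ 0.5407, -0.0943,  0.0196]), 0.5)]
```

The knob stayed at about 0.182 m, the heart is in place and the arm is clear.

```bash
python3 -c "
from rig import *
print(hand_in())"
```

```text
the job is handed in; nothing more can be done
None
```

The heart is clamped at an estimated 42 N of pad force, inside the 12–100 N limits. The knob stayed put when released, the arm is clear, and the job is handed in at about 23 s; no verdict was returned.

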